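# Hang a loaded pan on a spring-beam scale

### The job

Weigh the soil tin: lift its pan by the finger plate, hang the hook in the groove at the end of the weighing beam, and let the beam take the whole weight slowly before you let go. The tin stands to one side of the stem, so let the pan lean to its natural hang while you still hold it; the beam must never jerk or be pushed beyond its scale, nor the pan swing. Leave it hanging still in the groove with the tin on it, and leave the other things where they are.

Things in the scene. Friction and masses are not known exactly. Their poses are not given: they have to be found in the camera images.
- scale_stand: Spring-beam weighing stand, fixed: grey base plate 95 x 165 x 20 mm, round steel column, fork at the top. Origin: centre of the column at bench level. A beam 14 mm high, 12 mm wide, points along the stand's -y, a brass counterweight, pointer and white graduated plate lie on its +y side (within 125 mm of the column, below z = 0.30).
- beam (a joint): Beam angle, rad: 0 level and unloaded (rests on its stop), grows as the grooved end goes down; end of scale 0.33, hard stop 0.38. The pivot is on the stand's axis, 240 mm above the bench, the groove 178 mm from it. Sprung and lightly damped: the end starts to move at about 0.64 N and sinks about 1 rad per 23.6 N (7.5 mm per N) beyond that.
- groove (a point): Middle of the groove at the beam's free end, on the axis of its pin (moves with the beam; point y runs along the beam, to the column). The pin's neck is 8 mm thick and 12 mm long, between two brass collars 18 mm across and 4 mm thick; the beam bar begins behind the inner collar.
- hanging_pan: Aluminium pan 149 mm across, rim 8 mm high, floor 3 mm thick; a 6 mm wire stem rises from its centre to a hook and a black finger plate. Origin: centre of the underside, z up the stem. Swan-neck hook in the x-z plane, 21 mm wide inside, its mouth facing +x, between the hook's end (140 mm up) and the stem (ends 113 mm up). 0.16 kg empty, mass centre on the stem 22 mm up.
- hook_seat (a point): Underside of the crown of the hook, on the stem's axis, 154 mm above the pan's underside. When hung it lies 4 mm above the groove's axis, and the pan turns freely about the pin.
- finger_plate (a point): Grip point on the black finger plate, on the stem's axis, 188 mm above the pan's underside. The plate spans 26 mm along the pan's x, 10 mm along its y (grip it across y), and z from 160 to 206 mm; keep fingertips above 163 mm so they pass over the collars.
- soil_tin: Closed aluminium soil tin, 64 mm across, 31 mm high, standing loose on the pan floor, its centre about 38 mm from the stem on the pan's -x side. Origin: centre of its underside. Its filling is unknown: soil or dense ore, 0.10 to 0.53 kg in all, centre of mass about 15 mm up.
- timer: Bystander, to be left alone: small white bench timer, 27 x 66 x 68 mm, left. Origin: centre of its underside.
- marker: Bystander, to be left alone: felt marker lying, 132 mm long, 18 mm thick, at the bench's front. Origin: centre of its underside.
- crucible: Bystander, to be left alone: white porcelain crucible, 48 mm across, 36 mm high, behind. Origin: centre of its underside.
- small_tin: Bystander, to be left alone: smaller closed aluminium tin, 60 mm across, 26 mm high, behind the pan. Origin: centre of its underside.
- vial: Bystander, to be left alone: small capped vial, 25 mm across, 60 mm high, behind the stand. Origin: centre of its underside.
- spatula: Bystander, to be left alone: steel spatula lying, 174 mm long, behind at the right edge. Origin: centre of its underside.
There are look-alikes about, which are no part of the job. What is shaped like the soil_tin but blue is not meant.

How it is judged:
By the outcome, as a careful person would: the job done as asked, in the order asked, and still so for the second after the job is handed in, with the robot touching nothing.
It also fails if it takes over 58 s, if anything falls off the work surface, if the arm or the gripper's body presses on something with over 40 N, if the wrist force passes 120 N, or if a joint passes its speed limit or range.

### The arm

A 6-joint arm with a two-finger parallel gripper is mounted at the origin on a cart in front of the work surface, level with it; the furniture and walls round the work are solid. World frame = base frame: x ahead of the robot, y to its left, z up, the work surface at z = 0. Lengths are in mm, angles in rad, forces in N, time in s.
With the tool pointing down it reaches from about 350 to 775 mm from the base axis. Payload 7.3 kg.
Tool frame: the origin (TCP) lies at the very end of the fingers, on their centre line; the grasp point (between the pads) lies 19 mm behind it; z points along the fingers, y is the line along which they close (so a half turn about z gives the same grasp; the last joint's range is limited). The gripper opens to 92 mm and grips with 3 to 60 N. Pads are 19 mm wide; open, the fingers measure 130 mm over their backs; the gripper's body (75 mm by 190 mm) begins 47 mm behind the grasp point.
Start: joints at [1.123, 0.342, 1.524, -0, 1.275, -0.146], TCP at [156.037, 501.298, 199.141] pointing down, gripper open.
Joint ranges: [-2.53, 2.53], [-0.77, 2.02], [0.04, 2.7], [-1, 4.14], [0.28, 2.66], [-3.11, 3.11]. Speed limits (rad/s): [2.57, 2.57, 3.14, 3.14, 3.14, 3.14].

### API

Orientations are given as [roll, pitch, yaw] about the fixed x, y, z axes, in that order (R = Rz(yaw) Ry(pitch) Rx(roll)).
In Python, from plant import get_obs, vision, workorder gives the robot as it stands.
- The arm moves only by the shell command python3 -m pendant 'ROWS' [OPENING]. ROWS is a JSON object of lists of equal length, an entry for each row: "dp": the shift along the tool's x, y, z in m, a list of three; "rotation": the turn, a rotation vector about the tool's x, y, z in rad, a list of three. A call has 1 to 8 rows; each row is the pose to reach, as a shift and turn from the pose commanded when the call began, along the tool's axes at that moment; what a row does not reach only later rows make up. A row lasts 1/8 s, in which the tool goes at most 62.5 mm and 10.7 degrees, less where a joint would pass 70% of its speed; a pose out of reach is approached as far as the arm can. A call with a gripper value outside its range is refused whole. OPENING is the finger opening in m, from 0 to 0.0918, set as the call begins (- or left out, the last holds). The fingers move at their own pace and stop on an object; the grip force is fixed at half the most. Time passes only in rows, so rows that repeat a pose let the fingers close. It gives the time, the measured TCP pose, the force, the opening and the grip force at its end, in the units of the state.
- get_obs(): the state, without advancing time (a new reading comes with each control period).
- vision.capture(name): name is "side" or "top" or "wrist"; returns a dict with "pixels" (384x512x3 uint8, red, green, blue), "vfov" (degrees; the focal length in pixels is half the picture's height over the tangent of half this angle, whatever the lens; pixels are square), "cx", "cy" (the principal point, pixels), "dist" ([k1, k2, p1, p2, k3] as OpenCV has them; the pictures are not rectified), "pose" (4x4, takes a point from camera to world coordinates); the wrist camera has in their place "T_tool_cam" (4x4, takes a point from camera to tool coordinates, whose origin is the TCP and whose axes are the flange's). Camera axes: x right, y up, looking along -z (the intrinsics and any distortion apply to the point x, -y, -z); pixel columns grow to the right and rows downward; lengths in mm; the calibration is good to about 2 mm. A picture is of the moment at which its call begins: read the wrist's pose just before it. There is no depth.
- workorder.close_job(): hands the job in; it is judged then, once.
The state is a dict: "time": time; "joint_positions": joint angles; "dq": joint speeds; "tau": joint torques, N m; "tool_pos": TCP position; "tcp_rot": TCP orientation; "contact_force": force on the tool from outside, world axes, zero at the start; "moment": the same for the moment, N m; "grip_width": finger opening in mm; "finger_force": force on a finger pad.
Only numpy, scipy, OpenCV 4.12 (cv2) and the standard library are available. Lean on these libraries where they do the work, as an engineer would, in place of code of your own. Each camera call takes 0.05 s, during which the arm holds its last target. There are 200 camera calls.

## Working session

There is one attempt and no reset: what is moved stays moved. The work goes in short steps, Python scripts to look and compute and a shell command to move; the robot and the scene stay as the last step left them, time stands still between calls to the robot, and variables do not carry over. Pictures are saved under pics/ and viewed, at most 12 in all, crops included, and the job is handed in when it is done.

```bash
mkdir -p pics; ls
cat > h.py <<'E'
import numpy as np, cv2
from scipy.spatial.transform import Rotation as R
from plant import get_obs, vision, workorder
def cap(n):
    o=get_obs(); c=vision.capture(n)
    if n=="wrist":
        T=np.eye(4); T[:3,:3]=R.from_euler('xyz',o['tcp_rot']).as_matrix(); T[:3,3]=o['tool_pos']
        c['pose']=T@np.array(c['T_tool_cam'])
    c['pose']=np.array(c['pose']); f=192/np.tan(np.radians(c['vfov'])/2)
    c['K']=np.array([[f,0,c['cx']],[0,f,c['cy']],[0,0,1]]); return c
def ray(c,u,v):
    p=cv2.undistortPoints(np.array([[[u,v]]],float),c['K'],np.array(c['dist'],float))[0,0]
    d=c['pose'][:3,:3]@np.array([p[0],-p[1],-1]); return c['pose'][:3,3],d/np.linalg.norm(d)
def plane(c,u,v,z):
    o,d=ray(c,u,v); return o+d*(z-o[2])/d[2]
def tri(*rs):
    A=sum(np.eye(3)-np.outer(d,d) for o,d in rs); b=sum((np.eye(3)-np.outer(d,d))@o for o,d in rs)
    X=np.linalg.solve(A,b); return X,[np.linalg.norm(np.cross(X-o,d)) for o,d in rs]
def proj(c,P):
    q=np.linalg.inv(c['pose'])@np.append(P,1)
    return cv2.projectPoints(np.array([[[q[0],-q[1],-q[2]]]]),np.zeros(3),np.zeros(3),c['K'],np.array(c['dist'],float))[0].ravel()
def save(c,n,crop=None,s=1.5):
    im=c['pixels'][:,:,::-1]
    if crop: im=im[crop[1]:crop[3],crop[0]:crop[2]]
    cv2.imwrite('pics/'+n,cv2.resize(im,None,fx=s,fy=s,interpolation=cv2.INTER_CUBIC))
E
python3 - <<'E'
from h import *
import pickle
print(get_obs())
for n in("side","top"):
    c=cap(n); save(c,n+'1.png'); pickle.dump(c,open(n+'.pkl','wb')); print(n,c['vfov'],c['cx'],c['cy'],c['dist'],c['pose'].round(2).tolist())
E
```

```text
pics
{'time': 0.0, 'joint_positions': array([ 1.12296952e+00,  3.42764739e-01,  1.52501721e+00,  2.07257603e-05,
        1.27535996e+00, -1.45948735e-01]), 'dq': array([-0.00189043, -0.00155076,  0.0005917 ,  0.00051592,  0.00101449,
        0.00016585]), 'tau': array([ 7.98252240e-04, -4.31248248e+01, -2.44223696e+01,  7.17568165e-02,
        5.58746082e-02, -8.15874114e-05]), 'tool_pos': array([155.84511121, 500.87823756, 198.42310563]), 'tcp_rot': array([-3.14006275e+00, -2.44917631e-04,  2.83970834e+00]), 'contact_force': array([-0.00980089, -0.05124176, -0.21135144]), 'moment': array([ 0.00552286, -0.03390302,  0.01315662]), 'finger_force': 0.0, 'grip_width': 91.46307263218128}
side 54.587250278139564 259.091512566058 187.6072413329341 [-0.05304944  0.          0.          0.          0.        ] [[0.71, 0.62, -0.33, 158.3], [-0.7, 0.62, -0.34, -444.83], [-0.0, 0.48, 0.88, 1081.75], [0.0, 0.0, 0.0, 1.0]]
top 46.257763220615075 262.03942886726514 193.1919663939565 [-0.09503112  0.          0.          0.          0.        ] [[0.01, 0.99, -0.12, 363.25], [-1.0, 0.01, 0.0, -64.39], [0.01, 0.12, 0.99, 1263.68], [0.0, 0.0, 0.0, 1.0]]
```

View pics/side1.png

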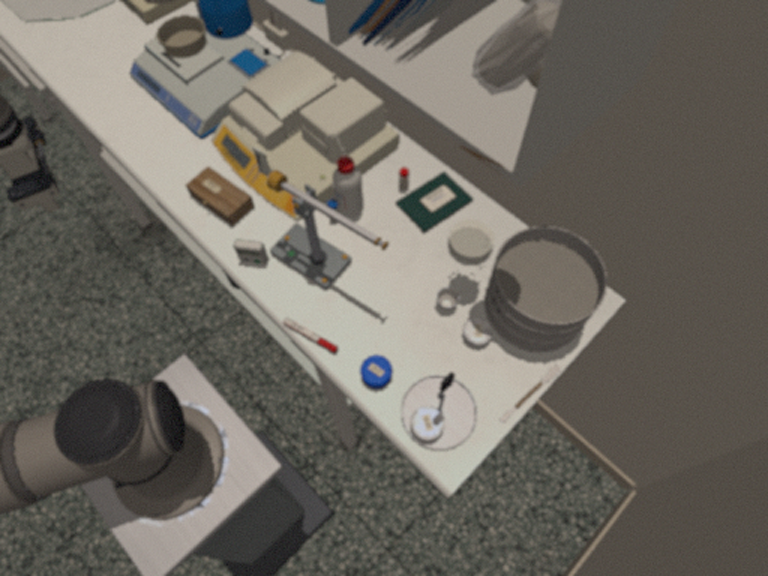

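View pics/top1.png

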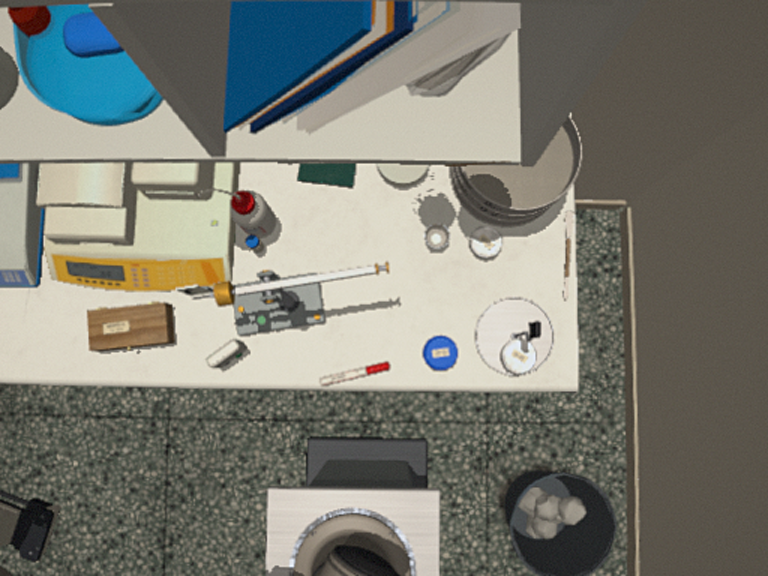

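The side view shows the groove at about (257,162) px and the plate at (298,255). The top view shows the groove at (255,178), the plate at (357,218), the pan at (342,225) and the tin at (346,237).

Run:
```python
from h import *
import pickle
s=pickle.load(open('side.pkl','rb'));t=pickle.load(open('top.pkl','rb'))
def dark(c,x0,y0,x1,y1,th):
    g=c['pixels'][y0:y1,x0:x1].max(2); m=(g<th).astype(np.uint8)
    n,l,st,ce=cv2.connectedComponentsWithStats(m); return [(st[i].tolist(),(ce[i]+[x0,y0]).round(1).tolist()) for i in range(1,n) if st[i][4]>8]
print(dark(s,270,235,325,290,70),dark(t,315,195,372,255,60))
T=lambda a,b:tri(ray(s,a[0]/1.5,a[1]/1.5),ray(t,b[0]/1.5,b[1]/1.5))
for n,a,b in [('plate',(447,382),(536,328)),('groove',(384,243),(383,267)),('pan',(438,412),(514,336)),('tin',(428,424),(519,357)),('column/pivot',(311,196),(270,280)),('blue',(377,370),(440,352)),('smalltin',(477,332),(485,243)),('cruc',(446,300),(437,238))]:
    X,r=T(a,b); print(n,X.round(1),np.round(r,1))
print('pan z0',plane(t,514/1.5,336/1.5,4),'tin',plane(t,519/1.5,357/1.5,34))
```

```text
[([24, 15, 8, 10, 40], [297.7, 254.5])] [([38, 20, 7, 11, 60], [356.3, 219.7])]
plate [ 437.  -300.2  180.2] [1.1 1.1]
groove [527.3 -53.9 237.5] [2.2 2.2]
pan [ 435.1 -299.    -4.7] [0.1 0.1]
tin [ 396.4 -304.1   21.6] [1.6 1.6]
column/pivot [505.4 120.8 233.2] [1.9 1.9]
blue [ 403.8 -157.9   19.9] [1.1 1.1]
smalltin [ 610.4 -243.2   13.2] [1.3 1.3]
cruc [ 615.7 -150.9   24.3] [0.3 0.3]
pan z0 [ 434.67655014 -297.45973764    4.        ] tin [ 394.7231087  -300.80651658   34.        ]
```

```bash
cat >> h.py <<'E'
def go(*targets):
    """targets: (x,y,z,yaw,tilt) tilt = turn about the pan's y (world frame, heading yaw-pi)"""
    o=get_obs(); Ro=R.from_euler('xyz',o['tcp_rot'])
    for x,y,z,yaw,tilt in targets:
        Rt=R.from_euler('z',yaw-np.pi)*R.from_euler('y',tilt)*R.from_euler('xyz',[np.pi,0,np.pi])
        print('dp',(Ro.inv().apply(np.array([x,y,z])-o['tool_pos'])/1000).round(4).tolist(),'rot',(Ro.inv()*Rt).as_rotvec().round(4).tolist())
E
python3 - <<'E'
from h import *
c=vision.capture('wrist');print(np.array(c['T_tool_cam']).round(2).tolist(),c['vfov'])
go((330,330,330,2.84,0),(400,150,400,2.84,0),(400,-150,420,3.2,0),(400,-300,420,3.22,0))
E
```

```text
[[-0.0, 0.96, 0.29, 79.58], [1.0, 0.0, 0.0, -0.02], [-0.0, 0.29, -0.96, -185.85], [0.0, 0.0, 0.0, 1.0]] 61.01366225794226
dp [-0.217, -0.1117, -0.1313] rot [-0.0011, -0.0001, -0.0001]
dp [-0.3374, -0.2628, -0.2011] rot [-0.0011, -0.0001, -0.0001]
dp [-0.4265, -0.5493, -0.2208] rot [-0.0011, -0.0003, -0.3601]
dp [-0.4711, -0.6925, -0.2207] rot [-0.0011, -0.0003, -0.3801]
```

```bash
python3 -m pendant '{"dp":[[-0.05,-0.02,-0.03],[-0.1,-0.05,-0.06],[-0.15,-0.08,-0.09],[-0.2,-0.1,-0.12],[-0.23,-0.14,-0.15],[-0.27,-0.18,-0.17],[-0.3,-0.22,-0.19],[-0.337,-0.262,-0.2]],"rotation":[[0,0,0],[0,0,0],[0,0,0],[0,0,0],[0,0,0],[0,0,0],[0,0,0],[0,0,0]]}'
python3 -m pendant '{"dp":[[-0.02,-0.05,0],[-0.03,-0.1,0],[-0.05,-0.15,0],[-0.06,-0.2,0],[-0.08,-0.25,0],[-0.09,-0.29,0],[-0.1,-0.33,0.01],[-0.11,-0.38,0.03]],"rotation":[[0,0,-0.05],[0,0,-0.1],[0,0,-0.15],[0,0,-0.2],[0,0,-0.25],[0,0,-0.3],[0,0,-0.35],[0,0,-0.38]]}'
python3 - <<'E'
from h import *
go((370,-300,340,3.22,0))
E
```

```text
time: 1.15
tool_pos: [400.3, 149.5, 400.2]
tcp_rot: [3.141, 0.001, 2.84]
contact_force: [0.8, -0.2, -1.3]
grip_width: 91.7
finger_force: 0.0
time: 2.15
tool_pos: [392.1, -245.9, 369.2]
tcp_rot: [-3.141, 0.001, -3.062]
contact_force: [1.1, -0.3, -1.0]
grip_width: 91.8
finger_force: 0.0
dp [0.0264, -0.0521, 0.0292] rot [-0.0009, 0.0015, 0.0017]
```

```bash
python3 -m pendant '{"dp":[[0.012,-0.026,0.01],[0.026,-0.052,0.02],[0.026,-0.052,0.02],[0.026,-0.052,0.02]],"rotation":[[0,0,0],[0,0,0],[0,0,0],[0,0,0]]}'
python3 - <<'E'
from h import *
import pickle
c=cap('wrist'); pickle.dump(c,open('w1.pkl','wb')); save(c,'w1.png'); print(get_obs()['tool_pos'])
E
```

```text
time: 2.65
tool_pos: [370.4, -298.0, 349.3]
tcp_rot: [3.141, 0.0, -3.064]
contact_force: [-0.4, 1.3, 0.1]
grip_width: 91.9
finger_force: 0.0
[ 370.53610133 -297.79900375  349.50921206]
```

View pics/w1.png

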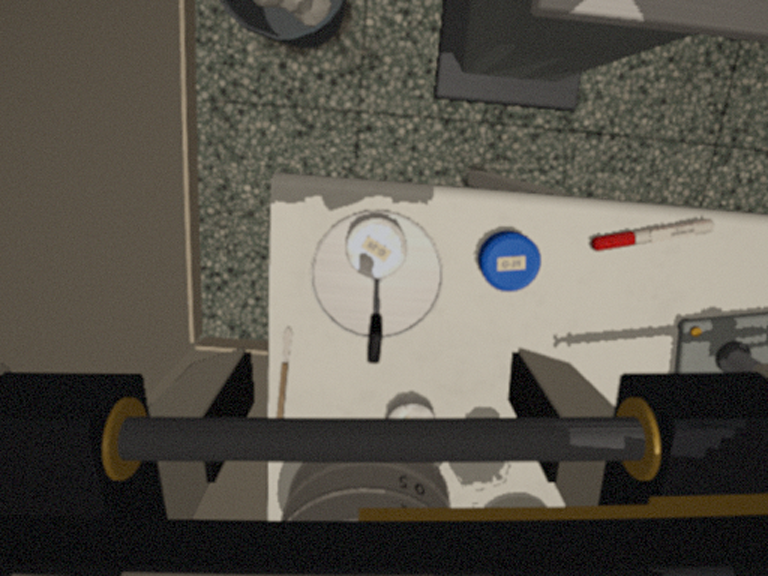

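The wrist view shows the pan circle centred at about (251,181) px, the tin at (250,165) and the plate at about (250,225). Both are clear of the fingers.

```bash
cat > m.py <<'E'
from h import *
import pickle
s=pickle.load(open('side.pkl','rb'));t=pickle.load(open('top.pkl','rb'));w=pickle.load(open('w1.pkl','rb'))
g=cv2.cvtColor(w['pixels'],cv2.COLOR_RGB2GRAY)
sub=cv2.resize(g[120:250,190:310],None,fx=4,fy=4,interpolation=cv2.INTER_CUBIC)
def H(lo,hi,z,ctr):
    cs=cv2.HoughCircles(sub,cv2.HOUGH_GRADIENT_ALT,1.5,10,param1=80,param2=0.5,minRadius=lo*4,maxRadius=hi*4)
    if cs is None: print('none');return
    for u,v,r in cs[0][:5]:
        u,v=u/4+190,v/4+120; print('circle',round(u,1),round(v,1),round(r/4,1),plane(w,u,v,z).round(1), 'r mm',r/4*(w['pose'][2,3]-z)/w['K'][0,0])
H(36,50,8,0);H(15,25,31+3,0)
m=(w['pixels'].max(2)<45).astype(np.uint8); m[:195]=0;m[245:]=0;m[:,:235]=0;m[:,265:]=0
n,l,st,ce=cv2.connectedComponentsWithStats(m)
for i in range(1,n):
    if st[i][4]>20: print(st[i],ce[i]); pw=ce[i]; pts=np.argwhere(l==i)[:,::-1].astype(np.float32); print(cv2.minAreaRect(pts))
print('plate w+t',tri(ray(w,*pw),ray(t,356.3,219.7)),'w+s',tri(ray(w,*pw),ray(s,297.7,254.5)))
E
python3 m.py
```

```text
circle 250.8 183.0 42.4 [ 432.2 -298.5    8. ] r mm 68.64077465987215
circle 256.4 181.9 39.0 [ 429.6 -289.2    8. ] r mm 63.08803548232095
circle 251.5 162.8 22.0 [ 392.5 -300.    34. ] r mm 33.89256300478869
circle 232.8 202.5 17.1 [ 460.1 -325.4   34. ] r mm 26.223891171274193
circle 251.5 162.8 19.8 [ 392.5 -300.    34. ] r mm 30.41758837758165
[246 209   8  32 191] [249.52879581 224.81675393]
((249.5, 224.5), (31.0, 7.0), 90.0)
plate w+t (array([ 435.38595453, -297.86120442,  183.19517964]), [np.float64(0.2880876988700951), np.float64(0.2880876988701916)]) w+s (array([ 436.58404186, -298.3511694 ,  179.44291608]), [np.float64(0.5834816906440412), np.float64(0.5834816906442561)])
```

Run:
```python
from h import *
go((440,-10,400,-3.064,0))
```

```text
dp [-0.0919, 0.2814, -0.0505] rot [-0.0001, 0.0007, 0.0012]
```

```bash
python3 -m pendant '{"dp":[[-0.02,0.05,-0.01],[-0.04,0.1,-0.02],[-0.06,0.15,-0.03],[-0.07,0.2,-0.04],[-0.08,0.24,-0.05],[-0.092,0.28,-0.05],[-0.092,0.28,-0.05],[-0.092,0.28,-0.05]],"rotation":[[0,0,0],[0,0,0],[0,0,0],[0,0,0],[0,0,0],[0,0,0],[0,0,0],[0,0,0]]}'
python3 - <<'E'
from h import *
import pickle
c=cap('wrist'); pickle.dump(c,open('w2.pkl','wb')); save(c,'w2.png'); print(get_obs()['tool_pos'])
E
python3 -m pendant '{"dp":[[0,-0.05,0],[0,-0.1,0],[0,-0.12,0],[0,-0.12,0],[0,-0.12,0]],"rotation":[[0,0,0],[0,0,0],[0,0,0],[0,0,0],[0,0,0]]}'
python3 - <<'E'
from h import *
import pickle
c=cap('wrist'); pickle.dump(c,open('w3.pkl','wb')); save(c,'w3.png')
E
```

```text
time: 3.7
tool_pos: [439.8, -11.8, 399.4]
tcp_rot: [-3.141, 0.0, -3.062]
contact_force: [-0.1, 0.2, 0.8]
grip_width: 91.7
finger_force: 0.0
[439.80415577 -12.38761836 399.26716633]
time: 4.38
tool_pos: [449.1, -131.7, 399.2]
tcp_rot: [3.141, 0.0, -3.064]
contact_force: [0.2, -0.2, 0.2]
grip_width: 91.4
finger_force: 0.0
```

View pics/w2.png

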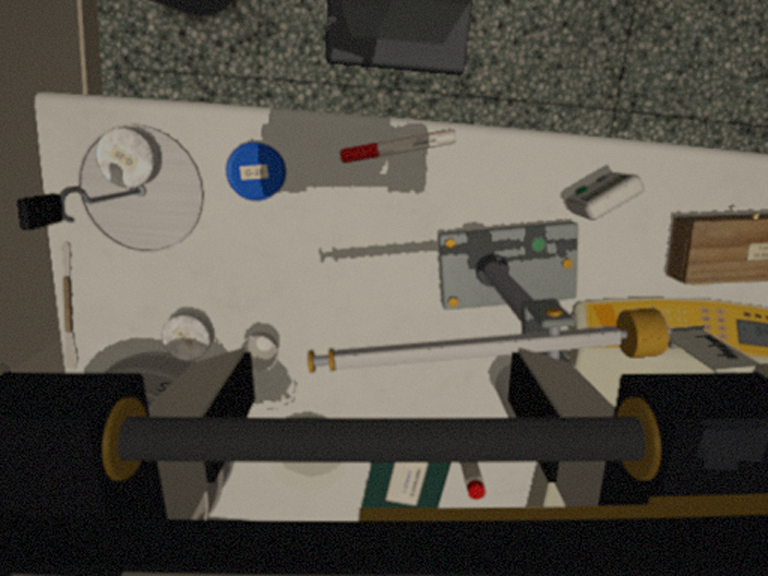

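View pics/w3.png

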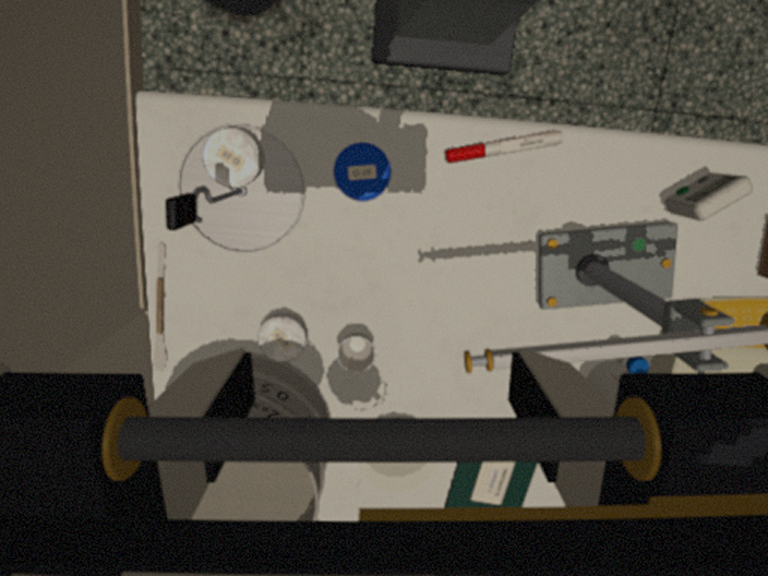

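The collars are at (208,241) and (221,239) px in w2, and at (312,241) and (325,239) in w3. The beam runs to its counterweight at about (415,225) in w2.

Run:
```python
from h import *
import pickle
t=pickle.load(open('top.pkl','rb'))
ws=[pickle.load(open(f'w{i}.pkl','rb')) for i in (2,3)]
pp=[]
for w,x0 in zip(ws,(200,304)):
    hs=cv2.cvtColor(w['pixels'],cv2.COLOR_RGB2HSV)[228:254,x0:x0+30]
    m=((hs[...,0]>12)&(hs[...,0]<32)&(hs[...,1]>110)&(hs[...,2]>60)).astype(np.uint8)
    n,l,st,ce=cv2.connectedComponentsWithStats(m)
    b=sorted([(ce[i]+[x0,228]).round(2).tolist()+[int(st[i][4])] for i in range(1,n) if st[i][4]>12]); print(b); pp.append(b)
for k in range(2):
    print('collar',k,tri(*[ray(w,*p[k][:2]) for w,p in zip(ws,pp)]), [plane(w,*p[k][:2],240).round(1) for w,p in zip(ws,pp)])
w=ws[0]
# bar ends in w2: fork/counterweight end
g=w['pixels'].astype(int).min(2)
P=[]
for u in range(240,340,10):
    col=g[215:250,u]; r=np.gradient(cv2.GaussianBlur(col.astype(np.float32).reshape(-1,1),(1,3),0).ravel()); P.append((u,215+int(r.argmax()),215+int(r.argmin()),col.tolist() if u==280 else 0))
print(P)
a=plane(w,221,239.3,240);b=plane(w,413,225,240); print(a,b,np.degrees(np.arctan2(b[0]-a[0],b[1]-a[1])))
b=sum([plane(w,(525)/1.5,344.5/1.5,240)]);print(b)
```

```text
[[207.0, 240.86, 42], [220.58, 239.35, 43]]
[[311.71, 240.69, 45], [325.98, 239.54, 48]]
collar 0 (array([524.31679748, -59.40496596, 243.5879707 ]), [np.float64(0.1359135135813322), np.float64(0.13591351358130013)]) [array([526.2, -59.8, 240. ]), array([525.8, -58.6, 240. ])]
collar 1 (array([520.54751861, -43.77428991, 245.49866668]), [np.float64(0.11797606053670123), np.float64(0.11797606053682794)]) [array([523. , -44.2, 240. ]), array([523.1, -42.2, 240. ])]
[(240, 235, 231, 0), (250, 234, 230, 0), (260, 234, 230, 0), (270, 233, 229, 0), (280, 232, 228, [144, 144, 147, 143, 147, 145, 145, 146, 146, 144, 148, 146, 138, 105, 72, 65, 79, 106, 140, 150, 146, 149, 147, 144, 135, 135, 139, 145, 145, 147, 147, 144, 145, 144, 142]), (290, 231, 227, 0), (300, 230, 226, 0), (310, 229, 225, 0), (320, 228, 225, 0), (330, 228, 224, 0)]
[522.90573281 -43.71100084 240.        ] [488.05683875 175.87616889 240.        ] -9.017741330340554
[499.30904608 103.6135836  240.        ]
```

Measured points agree with the text: plate at (436,-298,~183), groove at (524.5,-51.3,~241), beam yaw about 9° and pan yaw about 4°. Now the grasp.

Run:
```python
from h import *
go((436,-298.2,270,-3.066,0),(436,-298.2,174,-3.066,0))
```

```text
dp [0.0262, -0.1654, 0.1293] rot [0.0002, 0.0003, 0.0026]
dp [0.0262, -0.1654, 0.2253] rot [0.0002, 0.0003, 0.0026]
```

```bash
python3 -m pendant '{"dp":[[0.01,-0.04,0.02],[0.015,-0.08,0.04],[0.02,-0.12,0.07],[0.0262,-0.1654,0.1],[0.0262,-0.1654,0.13],[0.0262,-0.1654,0.13],[0.0262,-0.1654,0.13],[0.0262,-0.1654,0.13]],"rotation":[[0,0,0],[0,0,0],[0,0,0],[0,0,0],[0,0,0],[0,0,0],[0,0,0],[0,0,0]]}' 0.06
python3 - <<'E'
from h import *
import pickle
c=cap('wrist'); pickle.dump(c,open('w4.pkl','wb')); save(c,'w4.png'); 
go((436,-298.2,174,-3.066,0))
m=(c['pixels'].max(2)<60).astype(np.uint8);m[:,:200]=0;m[:,320:]=0;m[250:]=0
n,l,st,ce=cv2.connectedComponentsWithStats(m)
for i in range(1,n):
    if st[i][4]>30: print(st[i],ce[i])
E
```

```text
time: 5.42
tool_pos: [436.9, -298.4, 270.9]
tcp_rot: [-3.139, 0.002, -3.062]
contact_force: [0.3, 0.3, -0.5]
grip_width: 60.1
finger_force: 0.0
dp [0.001, 0.0005, 0.0966] rot [-0.0019, 0.0019, 0.0037]
[200   0  22  13 157] [208.18471338   3.69426752]
[294   0  26  47 659] [308.49468892  17.84522003]
[249 169  13  40 392] [254.80612245 189.04081633]
[312 236   8  14  95] [315.03157895 243.25263158]
```

View pics/w4.png

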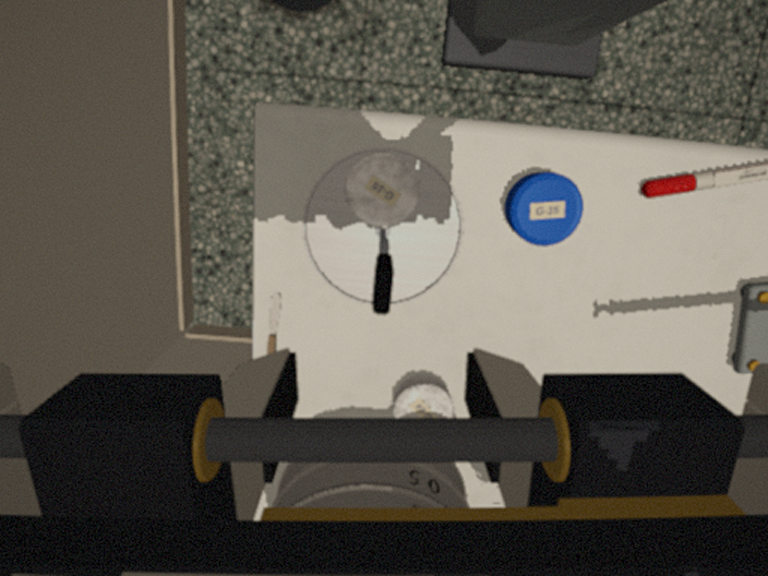

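The plate at (255,189) px lies centred between the fingers, which are at 197 and 311. Descending and gripping.

```bash
python3 -m pendant '{"dp":[[0.001,0,0.02],[0.001,0,0.04],[0.001,0,0.06],[0.001,0,0.075],[0.001,0,0.087],[0.001,0,0.097],[0.001,0,0.097],[0.001,0,0.097]],"rotation":[[0,0,0],[0,0,0],[0,0,0],[0,0,0],[0,0,0],[0,0,0],[0,0,0],[0,0,0]]}' && python3 -m pendant '{"dp":[[0,0,0],[0,0,0],[0,0,0],[0,0,0],[0,0,0],[0,0,0],[0,0,0],[0,0,0]],"rotation":[[0,0,0],[0,0,0],[0,0,0],[0,0,0],[0,0,0],[0,0,0],[0,0,0],[0,0,0]]}' 0.03
python3 -m pendant '{"dp":[[0,0,0],[0,0,0],[0,0,0],[0,0,0],[0,0,0],[0,0,0],[0,0,0],[0,0,0]],"rotation":[[0,0,0],[0,0,0],[0,0,0],[0,0,0],[0,0,0],[0,0,0],[0,0,0],[0,0,0]]}' 0.0
python3 -c "
from h import *
o=get_obs();print(o)"
```

```text
time: 6.48
tool_pos: [435.4, -299.0, 172.5]
tcp_rot: [-3.141, 0.001, -3.063]
contact_force: [-0.8, 0.3, 0.1]
grip_width: 60.1
finger_force: 0.0
time: 7.48
tool_pos: [435.2, -298.7, 172.1]
tcp_rot: [3.141, 0.0, -3.063]
contact_force: [0.8, -0.2, -0.8]
grip_width: 29.9
finger_force: 0.0
time: 8.48
tool_pos: [435.2, -298.7, 172.1]
tcp_rot: [3.141, 0.0, -3.063]
contact_force: [-0.0, 1.8, 1.1]
grip_width: 9.6
finger_force: 29.3
{'time': 8.475, 'joint_positions': array([-7.46856553e-01,  3.70430444e-01,  1.55958064e+00,  1.48063718e-04,
        1.21167378e+00, -2.39594456e+00]), 'dq': array([-0.00022079,  0.00081612,  0.00097651,  0.00112809, -0.00021696,
        0.00210179]), 'tau': array([-7.96396192e-01, -4.33830607e+01, -2.40407109e+01, -5.09969015e-01,
       -4.06074878e-01, -2.18178390e-02]), 'tool_pos': array([ 435.17229611, -298.68038795,  172.10793243]), 'tcp_rot': array([ 3.14143087e+00,  3.92725940e-05, -3.06335302e+00]), 'contact_force': array([-0.03583226,  1.7999251 ,  1.08459728]), 'moment': array([ 4.01829691e-01, -1.74025356e-02,  2.73201899e-05]), 'finger_force': 29.341156482696533, 'grip_width': 9.630681643456038}
```

```bash
python3 -m pendant '{"dp":[[0,0,-0.001],[0,0,-0.002],[0,0,-0.004],[0,0,-0.006],[0,0,-0.009],[0,0,-0.012],[0,0,-0.016],[0,0,-0.02]],"rotation":[[0,0,0],[0,0,0],[0,0,0],[0,0,0],[0,0,0],[0,0,0],[0,0,0],[0,0,0]]}'
python3 -m pendant '{"dp":[[0,0,-0.005],[0,0,-0.01],[0,0,-0.01],[0,0,-0.01],[0,0,-0.01]],"rotation":[[0,0,0],[0,0,0],[0,0,0],[0,0,0],[0,0,0]]}'
cat > f.py <<'E'
from h import *
F=[];M=[]
for i in range(8):
    c=cap('side'); o=get_obs(); F.append(o['contact_force']);M.append(o['moment'])
print(np.mean(F,0).round(3),np.std(F,0).round(2),np.mean(M,0).round(4),np.std(M,0).round(4),o['tool_pos'].round(1),o['tcp_rot'].round(4),o['time'],o['grip_width'])
save(c,'tmp.png')
E
python3 f.py
python3 - <<'E'
from h import *
c=cap('wrist'); save(c,'w5.png',(100,60,420,260),2.4)
E
```

```text
time: 9.48
tool_pos: [435.2, -298.8, 192.4]
tcp_rot: [-3.142, 0.0, -3.063]
contact_force: [-0.0, 1.2, -3.3]
grip_width: 9.7
finger_force: 29.7
time: 10.1
tool_pos: [435.0, -298.6, 201.8]
tcp_rot: [3.141, -0.0, -3.063]
contact_force: [0.2, -0.6, -5.9]
grip_width: 9.2
finger_force: 29.7
[-2.000e-03  1.190e-01 -4.684e+00] [0.39 0.53 0.28] [ 0.0611 -0.1033 -0.0093] [0.0287 0.0429 0.0186] [ 435.2 -298.7  202.1] [ 3.1415  0.     -3.0634] 10.5 9.637606179858615
```

View pics/w5.png

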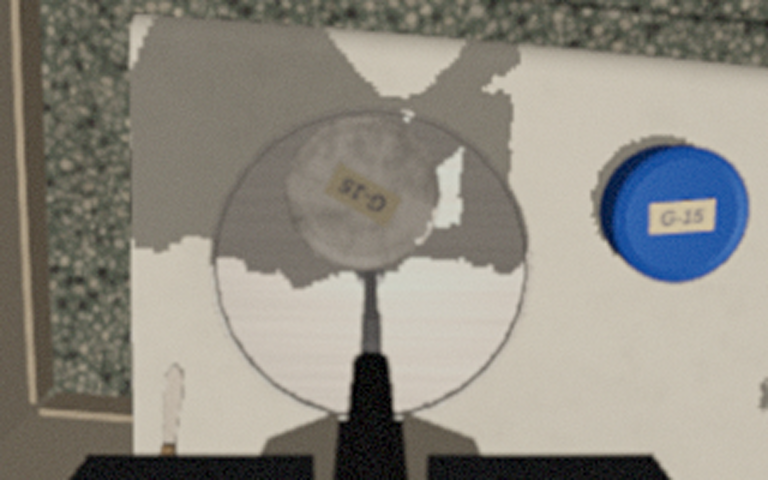

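The pan is off the bench and level. It weighs about 4.7 N with its mass centre about 25 mm off the stem, so the natural lean is about 0.185 rad. I'll raise it now and carry it to a staging point near the groove.

```bash
cat >> h.py <<'E'
G=np.array([524.5,-51.3,240.5]); PSI=np.radians(9)
def seat2tcp(s,th,off=18.0,psi=PSI):
    a=R.from_euler('z',psi)*R.from_euler('y',th); return np.array(s)+a.apply([0,0,off])
def goseat(*ts):
    # (dx along pan x, dy along pan y, dz) of the seat from groove axis, tilt
    for dx,dy,dz,th in ts:
        s=G+R.from_euler('z',PSI).apply([dx,dy,dz]); p=seat2tcp(s,th); go((*p,PSI-np.pi,th))
E
python3 -m pendant '{"dp":[[0,0,-0.004],[0,0,-0.011],[0,0,-0.021],[0,0,-0.033],[0,0,-0.045],[0,0,-0.057],[0,0,-0.066],[0,0,-0.072]],"rotation":[[0,0,0],[0,0,0],[0,0,0],[0,0,0],[0,0,0],[0,0,0],[0,0,0],[0,0,0]]}'
python3 - <<'E'
from h import *
goseat((-60,0,25,0),(-60,0,25,-0.185))
E
```

```text
time: 11.55
tool_pos: [435.2, -298.8, 274.7]
tcp_rot: [-3.141, 0.0, -3.063]
contact_force: [-0.3, -0.5, -5.5]
grip_width: 9.4
finger_force: 29.7
dp [-0.0485, 0.2351, -0.0088] rot [-0.0003, 0.0003, -0.0789]
dp [-0.0452, 0.2348, -0.0085] rot [-0.0076, -0.1846, -0.0786]
```

```bash
python3 -m pendant '{"dp":[[-0.001,0.004,-0.001],[-0.002,0.012,-0.002],[-0.005,0.024,-0.003],[-0.009,0.04,-0.004],[-0.013,0.058,-0.005],[-0.017,0.077,-0.006],[-0.021,0.096,-0.007],[-0.025,0.115,-0.008]],"rotation":[[0,0,0],[0,0,-0.005],[0,0,-0.012],[0,0,-0.02],[0,0,-0.03],[0,0,-0.04],[0,0,-0.05],[0,0,-0.06]]}'
python3 - <<'E'
from h import *
goseat((-60,0,25,0),(-60,0,25,-0.185))
E
```

```text
time: 12.55
tool_pos: [451.2, -180.6, 282.2]
tcp_rot: [3.141, 0.0, -3.002]
contact_force: [0.8, 0.0, -4.6]
grip_width: 9.4
finger_force: 29.7
dp [-0.0305, 0.1169, -0.0013] rot [0.0001, 0.0001, -0.0179]
dp [-0.0272, 0.1168, -0.0009] rot [-0.0015, -0.1849, -0.0179]
```

```bash
python3 -m pendant '{"dp":[[-0.005,0.019,0],[-0.01,0.038,0],[-0.015,0.057,0],[-0.02,0.075,0],[-0.024,0.091,0],[-0.027,0.104,0],[-0.029,0.113,0],[-0.03,0.117,0]],"rotation":[[0,0,-0.002],[0,0,-0.004],[0,0,-0.006],[0,0,-0.009],[0,0,-0.012],[0,0,-0.015],[0,0,-0.017],[0,0,-0.018]]}'
python3 -m pendant '{"dp":[[0,0,0],[0,0,0],[0,0,0]],"rotation":[[0,0,0],[0,0,0],[0,0,0]]}'
python3 f.py
python3 - <<'E'
from h import *
goseat((-60,0,25,-0.185))
E
```

```text
time: 13.55
tool_pos: [464.7, -61.7, 282.1]
tcp_rot: [3.142, 0.0, -2.985]
contact_force: [-0.7, 0.2, -4.1]
grip_width: 9.7
finger_force: 29.7
time: 13.92
tool_pos: [464.7, -62.5, 282.1]
tcp_rot: [3.142, -0.0, -2.986]
contact_force: [1.0, 0.3, -4.2]
grip_width: 9.7
finger_force: 29.7
[-0.153  0.162 -4.534] [0.44 0.72 0.49] [ 0.0602 -0.086  -0.0011] [0.0302 0.0254 0.0363] [464.7 -62.2 282.1] [ 3.1415e+00  1.0000e-04 -2.9855e+00] 14.325 9.595911830226385
dp [0.0026, 0.0014, -0.0011] rot [0.0, -0.1849, -0.001]
```

```bash
python3 -m pendant '{"dp":[[0,0,0],[0,0,0],[0,0,0],[0.001,0.001,0],[0.002,0.001,0],[0.003,0.001,-0.001],[0.003,0.001,-0.001],[0.003,0.001,-0.001]],"rotation":[[0,-0.008,0],[0,-0.025,0],[0,-0.05,0],[0,-0.085,0],[0,-0.12,0],[0,-0.15,0],[0,-0.172,0],[0,-0.18,0]]}'
python3 -m pendant '{"dp":[[0,0,0],[0,0,0],[0,0,0]],"rotation":[[0,0,0],[0,0,0],[0,0,0]]}'
python3 - <<'E'
from h import *
import pickle
c=cap('wrist'); pickle.dump(c,open('w6.pkl','wb')); save(c,'w6.png',(60,30,440,270),2)
o=get_obs();p=o['tool_pos'];s=p-(seat2tcp([0,0,0],-.18))
print('seat',s,'groove px',proj(c,G),'seat px',proj(c,s),'plate top',proj(c,seat2tcp(s,-.18,52)))
goseat((-30,0,25,-.18),(0,0,25,-.18))
E
```

```text
time: 15.32
tool_pos: [461.4, -61.7, 283.2]
tcp_rot: [3.142, 0.181, -2.986]
contact_force: [0.5, -0.6, -4.6]
grip_width: 9.4
finger_force: 29.7
time: 15.7
tool_pos: [461.7, -61.6, 283.0]
tcp_rot: [3.141, 0.18, -2.985]
contact_force: [-0.2, -0.5, -5.0]
grip_width: 9.4
finger_force: 29.7
seat [464.86250166 -61.06689364 265.29456177] groove px [254.62783604 265.76477761] seat px [254.1676021  219.00984308] plate top [254.23341799 255.55103533]
dp [-0.03, 0.0003, 0.0052] rot [0.0, -0.0002, -0.0007]
dp [-0.0595, 0.0004, 0.0106] rot [0.0, -0.0002, -0.0007]
```

View pics/w6.png

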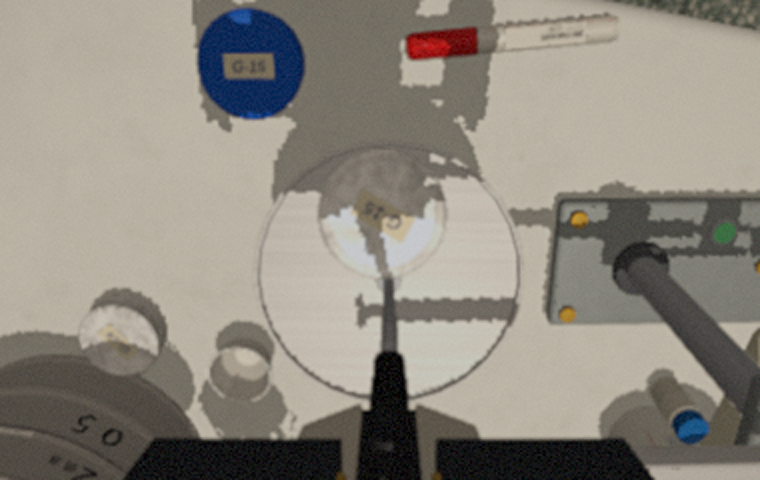

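The stem is on the tool's centre line and the tin is in place, but the groove is hidden behind the gripper. I'll check the hook against the groove in the fixed views.

```bash
cat > two.py <<'E'
from h import *
import sys
o=get_obs(); ims=[]
sc=R.from_euler('xyz',o['tcp_rot']); s=o['tool_pos']+sc.apply([0,0,18.])
for n in('side','top'):
    c=cap(n); u,v=proj(c,G); print(n,'groove',u.round(1),v.round(1),'seat',proj(c,s).round(1),'tcp',proj(c,o['tool_pos']).round(1))
    x,y=int(u)-32,int(v)-32; print(x,y); im=c['pixels'][y:y+64,x:x+64,::-1]; ims.append(cv2.resize(im,None,fx=6,fy=6,interpolation=cv2.INTER_CUBIC))
cv2.imwrite('pics/'+sys.argv[1],np.hstack(ims))
print('seat',s.round(1),'rel in pan axes',R.from_euler('z',PSI).inv().apply(s-G).round(1))
E
python3 two.py two1.png
```

```text
side groove 253.8 161.7 seat [239.6 172.6] tcp [238.5 169.9]
221 129
top groove 254.7 178.2 seat [258.6 202.9] tcp [258.8 203.6]
222 146
seat [464.9 -61.1 265.3] rel in pan axes [-60.4  -0.3  24.8]
```

View pics/two1.png

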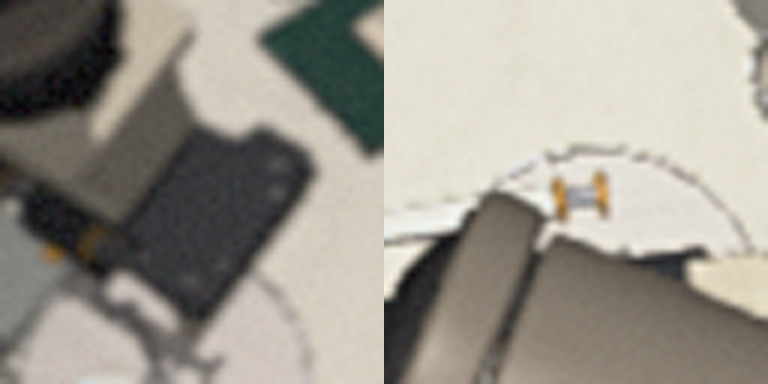

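Top view: the neck's middle is at (254.7,178.5) px against a prediction of (254.7,178.2), so they agree. A quick check of the side view from the first picture.

Run:
```python
from h import *
import pickle
s=pickle.load(open('side.pkl','rb'));t=pickle.load(open('top.pkl','rb'))
for c,(x,y) in((s,(240,148)),(t,(240,165))):
    hs=cv2.cvtColor(c['pixels'],cv2.COLOR_RGB2HSV)[y:y+28,x:x+28].astype(int)
    m=(hs[...,0]>8)&(hs[...,0]<35)&(hs[...,1]>(70 if c is s else 100)); p=np.argwhere(m)[:,::-1]+[x,y]; print(len(p),p.mean(0),p.min(0),p.max(0),proj(c,G))
    c['q']=p.mean(0)
print(tri(ray(s,*s['q']),ray(t,*t['q'])))
```

```text
17 [253.52941176 161.94117647] [250 159] [257 165] [253.75675408 161.65142474]
14 [254.21428571 177.78571429] [250 175] [258 181] [254.66200716 178.20500782]
(array([525.62506511, -49.92572076, 236.55166928]), [np.float64(0.5363663184836108), np.float64(0.5363663184836398)])
```

```bash
python3 -m pendant '{"dp":[[-0.003,0,0.0005],[-0.008,0,0.0014],[-0.015,0,0.0027],[-0.022,0,0.004],[-0.029,0,0.005],[-0.034,0,0.006],[-0.038,0,0.0068],[-0.04,0,0.0071]],"rotation":[[0,0,0],[0,0,0],[0,0,0],[0,0,0],[0,0,0],[0,0,0],[0,0,0],[0,0,0]]}'
python3 -m pendant '{"dp":[[-0.003,0,0.0005],[-0.007,0,0.0012],[-0.011,0,0.0019],[-0.015,0,0.0026],[-0.0175,0,0.003],[-0.0175,0,0.003],[-0.0175,0,0.003]],"rotation":[[0,0,0],[0,0,0],[0,0,0],[0,0,0],[0,0,0],[0,0,0],[0,0,0]]}'
python3 two.py two2.png; python3 f.py
python3 - <<'E'
from h import *
goseat((-2,0,25,-.18),(-2,0,6,-.18),(-2,0,4,-.18))
E
```

```text
time: 16.85
tool_pos: [501.9, -55.3, 283.2]
tcp_rot: [3.141, 0.18, -2.985]
contact_force: [-0.4, 0.5, -4.6]
grip_width: 9.7
finger_force: 29.7
time: 17.73
tool_pos: [519.1, -52.5, 283.4]
tcp_rot: [3.141, 0.18, -2.985]
contact_force: [0.0, -0.8, -4.3]
grip_width: 9.4
finger_force: 29.7
side groove 253.8 161.7 seat [253.2 157.1] tcp [252.3 154.2]
221 129
top groove 254.7 178.2 seat [254.8 177.4] tcp [255.  177.6]
222 146
seat [522.3 -52.  265.7] rel in pan axes [-2.3 -0.4 25.2]
[ 0.078 -0.052 -4.643] [0.21 0.62 0.49] [ 0.0194  0.2803 -0.0071] [0.0377 0.016  0.0065] [519.2 -52.5 283.5] [ 3.1415  0.1801 -2.9854] 18.225 9.59672382229774
dp [-0.0001, 0.0004, 0.0003] rot [-0.0001, 0.0001, -0.0009]
dp [0.0033, 0.0004, 0.019] rot [-0.0001, 0.0001, -0.0009]
dp [0.0037, 0.0004, 0.021] rot [-0.0001, 0.0001, -0.0009]
```

View pics/two2.png

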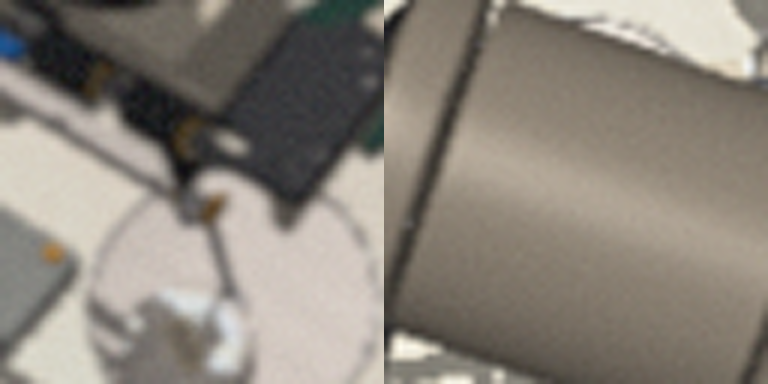

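No contact, and the side view shows the hook between the collars at about crop (200,205). Lowering to touch, then slowly along the beam's arc.

```bash
python3 -m pendant '{"dp":[[0.0005,0.0004,0.003],[0.0011,0.0004,0.006],[0.0017,0.0004,0.0095],[0.0023,0.0004,0.013],[0.0028,0.0004,0.0155],[0.0031,0.0004,0.0175],[0.0033,0.0004,0.0185],[0.0034,0.0004,0.019]],"rotation":[[0,0,0],[0,0,0],[0,0,0],[0,0,0],[0,0,0],[0,0,0],[0,0,0],[0,0,0]]}'
python3 -m pendant '{"dp":[[0.0001,0,0.0005],[0.0002,0,0.001],[0.0003,0,0.0015],[0.0004,0,0.002],[0.0005,0,0.0026],[0.0006,0,0.0032],[0.0007,0,0.0038],[0.0008,0,0.0044]],"rotation":[[0,0,0],[0,0,0],[0,0,0],[0,0,0],[0,0,0],[0,0,0],[0,0,0],[0,0,0]]}'
python3 f.py
python3 - <<'E'
from h import *
print([ (z,round(178*(1-np.sqrt(1-(z/178)**2)),2)) for z in (5,10,15,20,25,30)])
goseat((-2,.1,-2,-.18),(-2,2.6,-26,-.18))
E
```

```text
time: 19.23
tool_pos: [519.3, -52.1, 264.2]
tcp_rot: [3.142, 0.18, -2.985]
contact_force: [-0.7, 1.0, -4.9]
grip_width: 9.5
finger_force: 29.7
time: 20.23
tool_pos: [519.2, -52.1, 259.7]
tcp_rot: [3.142, 0.18, -2.985]
contact_force: [0.6, 0.7, -4.4]
grip_width: 9.8
finger_force: 29.7
[-0.296  0.061 -3.662] [0.44 0.48 0.57] [-0.0199  0.3008 -0.0004] [0.0271 0.0308 0.0322] [519.3 -52.1 259.7] [ 3.1416  0.1801 -2.9853] 20.625 9.144769135703742
[(5, np.float64(0.07)), (10, np.float64(0.28)), (15, np.float64(0.63)), (20, np.float64(1.13)), (25, np.float64(1.76)), (30, np.float64(2.55))]
dp [0.0005, 0.0001, 0.0035] rot [-0.0001, 0.0001, -0.0008]
dp [0.0048, 0.0026, 0.0271] rot [-0.0001, 0.0001, -0.0008]
```

The beam is taking about 1 N, as expected just past first contact. Continuing down slowly.

```bash
python3 -m pendant '{"dp":[[0.0002,0,0.001],[0.0004,0,0.002],[0.0006,0,0.003],[0.0008,0.0001,0.004],[0.001,0.0002,0.005],[0.0011,0.0003,0.006],[0.0013,0.0004,0.007],[0.0015,0.0005,0.008]],"rotation":[[0,0,0],[0,0,0],[0,0,0],[0,0,0],[0,0,0],[0,0,0],[0,0,0],[0,0,0]]}'
python3 -m pendant '{"dp":[[0.0002,0.0001,0.001],[0.0004,0.0002,0.002],[0.0006,0.0003,0.003],[0.0008,0.0004,0.004],[0.001,0.0005,0.005],[0.0011,0.0006,0.006],[0.0013,0.0007,0.007],[0.0015,0.0008,0.008]],"rotation":[[0,0,0],[0,0,0],[0,0,0],[0,0,0],[0,0,0],[0,0,0],[0,0,0],[0,0,0]]}'
python3 f.py
python3 - <<'E'
from h import *
goseat((-2,2,-22,-.18),(-2,2.6,-26,-.18))
E
```

```text
time: 21.62
tool_pos: [519.2, -51.7, 251.6]
tcp_rot: [-3.141, 0.18, -2.985]
contact_force: [0.1, -1.1, -3.3]
grip_width: 9.7
finger_force: 29.7
time: 22.62
tool_pos: [519.0, -50.9, 243.4]
tcp_rot: [-3.142, 0.18, -2.985]
contact_force: [-0.1, -1.6, -2.3]
grip_width: 9.7
finger_force: 29.7
[-0.065 -1.748 -1.576] [0.3  0.47 0.49] [-0.342   0.2027 -0.0648] [0.025  0.023  0.0302] [519.  -50.9 243.5] [ 3.1416  0.1802 -2.9854] 23.025 9.236514764405555
dp [0.0012, 0.0007, 0.0072] rot [-0.0001, 0.0002, -0.0008]
dp [0.0019, 0.0013, 0.0111] rot [-0.0001, 0.0002, -0.0008]
```

A sideways force of 1.7 N away from the column has built up, so I'll ease outward slightly while lowering further.

```bash
python3 -m pendant '{"dp":[[0.0001,-0.0003,0.0005],[0.0002,-0.0006,0.001],[0.0003,-0.0009,0.0015],[0.0004,-0.0012,0.002],[0.0005,-0.0012,0.0025],[0.0006,-0.0012,0.003],[0.0006,-0.0012,0.003]],"rotation":[[0,0,0],[0,0,0],[0,0,0],[0,0,0],[0,0,0],[0,0,0],[0,0,0]]}'
python3 f.py
```

```text
time: 23.9
tool_pos: [519.1, -51.8, 240.3]
tcp_rot: [3.141, 0.18, -2.985]
contact_force: [-0.5, 1.7, -1.6]
grip_width: 9.1
finger_force: 29.7
[-0.443  1.536 -0.703] [0.45 0.42 0.55] [0.2663 0.2728 0.047 ] [0.031  0.0125 0.0252] [519.1 -52.  240.4] [ 3.1414  0.18   -2.9854] 24.3 9.259735751739797
```

```bash
python3 -m pendant '{"dp":[[0.0001,0.0001,0.0005],[0.0002,0.0002,0.001],[0.0003,0.0004,0.0015],[0.0004,0.0005,0.002],[0.0005,0.0007,0.0025],[0.0006,0.0008,0.003],[0.0006,0.0008,0.003]],"rotation":[[0,0,0],[0,0,0],[0,0,0],[0,0,0],[0,0,0],[0,0,0],[0,0,0]]}'
python3 f.py
```

```text
time: 25.18
tool_pos: [518.9, -51.3, 237.3]
tcp_rot: [-3.142, 0.18, -2.985]
contact_force: [-0.2, 0.7, -0.8]
grip_width: 9.6
finger_force: 29.7
[-0.186  0.712 -0.598] [0.61 0.45 0.3 ] [0.1215 0.2232 0.0208] [0.0175 0.0175 0.0355] [518.9 -51.3 237.3] [-3.1416  0.1801 -2.9854] 25.575 9.555783214950715
```

```bash
python3 -m pendant '{"dp":[[0.0001,0.0001,0.0006],[0.0002,0.0002,0.0012],[0.0003,0.0003,0.0018],[0.0005,0.0005,0.0025],[0.0006,0.0006,0.0032],[0.0007,0.0007,0.0038],[0.0007,0.0007,0.0038],[0.0007,0.0007,0.0038]],"rotation":[[0,0,0],[0,0,0],[0,0,0],[0,0,0],[0,0,0],[0,0,0],[0,0,0],[0,0,0]]}'
python3 f.py; python3 f.py
```

```text
time: 26.58
tool_pos: [518.8, -50.6, 233.5]
tcp_rot: [-3.142, 0.18, -2.985]
contact_force: [-0.9, 0.2, 0.6]
grip_width: 9.5
finger_force: 29.7
[-0.09  -0.234  0.069] [0.27 0.5  0.36] [-0.0119  0.2119  0.001 ] [0.0396 0.0154 0.0312] [518.8 -50.6 233.4] [ 3.1415  0.1801 -2.9854] 26.975 9.277589316257806
[-0.207 -0.231 -0.213] [0.46 0.74 0.38] [ 0.0116  0.1998 -0.0018] [0.0236 0.0504 0.0292] [518.8 -50.6 233.4] [ 3.1415  0.18   -2.9854] 27.375 9.599239523286059
```

Forces are near zero, so the beam carries the whole weight. I'll release by small openings.

```bash
python3 -m pendant '{"dp":[[0,0,0],[0,0,0],[0,0,0],[0,0,0],[0,0,0],[0,0,0],[0,0,0],[0,0,0]],"rotation":[[0,0,0],[0,0,0],[0,0,0],[0,0,0],[0,0,0],[0,0,0],[0,0,0],[0,0,0]]}' 0.0105
python3 f.py
cat > trk.py <<'E'
from h import *
c0=None
for i in range(8):
    c=cap('side'); g=cv2.cvtColor(c['pixels'],cv2.COLOR_RGB2GRAY)[130:240,200:330].astype(np.float32)
    if c0 is not None: print(np.round(np.abs(g-c0).mean(),2),end=' ')
    c0=g
print(get_obs()['time'])
E
python3 -m pendant '{"dp":[[0,0,0],[0,0,0],[0,0,0],[0,0,0]],"rotation":[[0,0,0],[0,0,0],[0,0,0],[0,0,0]]}' 0.014
python3 f.py; python3 trk.py
```

```text
time: 28.38
tool_pos: [518.8, -50.6, 233.4]
tcp_rot: [3.142, 0.18, -2.985]
contact_force: [1.0, -0.3, 0.3]
grip_width: 10.6
finger_force: 0.1
[ 0.216  0.039 -0.029] [0.38 0.39 0.74] [-0.005   0.0996 -0.0055] [0.0231 0.0321 0.0291] [518.8 -50.6 233.4] [ 3.1415  0.1801 -2.9854] 28.775 10.72550413680643
time: 29.28
tool_pos: [518.8, -50.6, 233.4]
tcp_rot: [3.142, 0.18, -2.985]
contact_force: [-0.1, 0.2, 0.2]
grip_width: 13.9
finger_force: 0.0
[ 0.303 -0.188  0.   ] [0.53 0.4  0.47] [0.0114 0.1292 0.    ] [0.0491 0.0271 0.0442] [518.8 -50.6 233.4] [ 3.1415  0.18   -2.9854] 29.675 13.962045589601932
2.08 2.11 2.08 2.06 2.04 2.07 2.07 30.075
```

```bash
python3 -m pendant '{"dp":[[0,0,0],[0,0,0],[0,0,0],[0,0,0]],"rotation":[[0,0,0],[0,0,0],[0,0,0],[0,0,0]]}' 0.03
python3 -m pendant '{"dp":[[0,0,-0.004],[0,0,-0.012],[0,0,-0.024],[0,0,-0.038],[0,0,-0.052],[0,0,-0.066],[0,0,-0.078],[0,0,-0.085]],"rotation":[[0,0,0],[0,0,0],[0,0,0],[0,0,0],[0,0,0],[0,0,0],[0,0,0],[0,0,0]]}'
python3 -m pendant '{"dp":[[0.01,0,-0.01],[0.03,0,-0.02],[0.05,0,-0.03],[0.06,0,-0.04],[0.06,0,-0.04],[0.06,0,-0.04],[0.06,0,-0.04],[0.06,0,-0.04]],"rotation":[[0,0,0],[0,0,0],[0,0,0],[0,0,0],[0,0,0],[0,0,0],[0,0,0],[0,0,0]]}'
python3 trk.py
python3 - <<'E'
from h import *
a=cap('side');b=cap('wrist')
A=cv2.resize(a['pixels'][110:240,200:330,::-1],(400,400),interpolation=cv2.INTER_CUBIC);B=cv2.resize(b['pixels'][:300,100:400,::-1],(400,400))
cv2.imwrite('pics/fin.png',np.hstack([A,B]))
E
```

```text
time: 30.58
tool_pos: [518.8, -50.6, 233.4]
tcp_rot: [3.141, 0.18, -2.985]
contact_force: [-0.1, -1.2, 0.0]
grip_width: 29.7
finger_force: 0.0
time: 31.58
tool_pos: [503.8, -53.0, 318.0]
tcp_rot: [-3.141, 0.181, -2.985]
contact_force: [0.8, -0.3, 0.7]
grip_width: 30.0
finger_force: 0.0
time: 32.58
tool_pos: [438.6, -63.1, 345.3]
tcp_rot: [3.141, 0.179, -2.985]
contact_force: [-0.2, 0.2, 0.2]
grip_width: 29.9
finger_force: 0.0
2.04 1.97 2.0 1.97 2.03 2.0 2.0 32.975
```

View pics/fin.png

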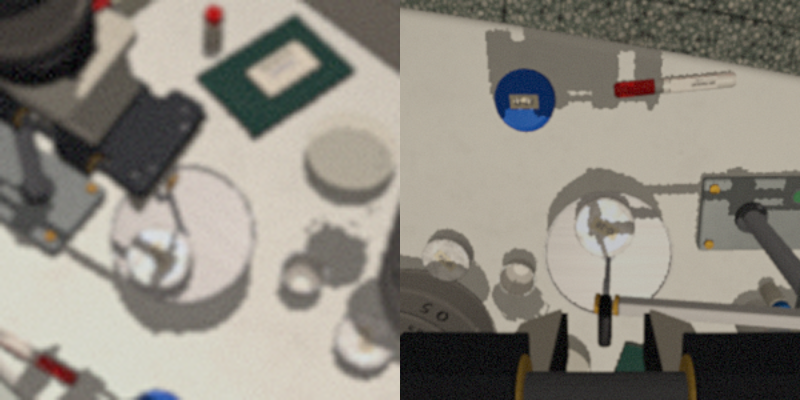

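The final picture shows the plate above the neck with a collar on each side (wrist crop about (605,305)). The pan and tin hang still, the gripper is clear and the bystanders are in place.

```bash
python3 -c "
from h import *
print(workorder.close_job())"
```

```text
the job is handed in; nothing more can be done
None
```

The pan hangs still in the groove with the soil tin on it, the gripper is clear, the other things look undisturbed in the last pictures, and the job was handed in at about 33 s (no verdict came back).

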